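Unlock the stain cupboard and fold its bifold door open

TASK

Somebody needs a bottle from the bolted stain cupboard on the bench. Roll the red ridged wheel on its top to the left, ridge by ridge, to draw the bolt, then pull the bifold door open by folding its two leaves together at the left side as far as they go, and leave it so. Do not knock over or shift the dropper bottle, the label roll or the timer that stand around.

Things in the scene. Friction and masses are not known exactly. Their poses are not given: they have to be found in the camera images.
- stain_cupboard: White cupboard fixed to the bench, 296 wide, 130 deep, 230 high, with amber panes in a two-leaf bifold door. Origin: middle of its front edge at bench height; x points into the cupboard, y to its left seen from the front, z up. The door's outer faces are flush with the front plane.
- lock_axle (a point): Centre of the red lock wheel, fixed to the cupboard at 58, 40, 235 mm in its frame; does not turn with the wheel. Wheel: 18 mm wide, axle along the cupboard's x, root radius 30 mm, eight ridges 45 degrees apart, 7 mm thick, out to radius 40 mm. Push its upper rim to the cupboard's left (+y). A closed fingertip with its end 34 mm above the axle meets only ridges, and is clear of them 45 mm to either side.
- lock_case (a point): Middle of the top of the flat dark lock case (68 x 112 mm), 15 mm above the axle. The wheel starts at an unknown angle, 0 to 29 degrees from its locked end: see or feel where the ridges are. It turns stiffly (about 4 N at the rim), stays where it is left and ends at a firm stop 126 degrees from the locked end; 12 to 20 N against that stop do no harm.
- pin_hole (a point): Hole in the case top in front of the wheel, fixed. The wheel is geared to a drop bolt that holds the left leaf: it rises 9 mm per rad and is clear of the door about 100 degrees from the locked end. When it is drawn, its green-banded top end stands 4 to 9 mm out of this hole. A fingertip may also ride up on a ridge's end: then it is pushed up rather than back.
- handle_top (a point): Point on the axis of the steel pull bar where it can be grasped from above; it moves with the leading (right) leaf. Upright round bar, 12 mm diameter, 45 mm in front of the leaf, 36 mm beyond the fold. The bar's top end is 27 mm above this point, its upper stand-off 39 mm below; 39 mm free between bar and leaf. The cupboard's top is 15 mm above this point.
- jamb_pivot (a point): Upright pivot axis of the left leaf, at 18, 130 mm in the cupboard's frame. Leaves: 130 mm each. Pivot, fold hinge and guide roller are on one line when shut; the roller, at the right end, runs left along it. At fold angle a the bar is at x = 0.018 - 0.094 sin a - 0.063 cos a, y = 0.130 - 0.166 cos a - 0.063 sin a (m, cupboard's frame): forward and slightly right first, then left.
- jamb_leaf (a joint): Fold angle of the door (rad): turn of the left leaf from shut (0) to fully folded at a stop (1.48, 85 degrees); the leading leaf turns the other way by the same angle. Locked, the door gives only about 0.03 to 0.05. Unlocked, it moves with a few newtons and stays where it is left.
- amber_dropper: Amber dropper bottle with black pipette cap, 36 mm diameter, 102 high, loose on the bench beside the cupboard's right end. Origin at its foot. Leave it alone.
- label_roll: White roll of labels, 62 mm diameter, 25 high, loose on the cupboard's top at the right rear. Origin at its underside. Leave it alone.
- timer: White wind-up timer with red knob, 62 mm diameter, 34 high, loose on the bench left of the cupboard. Origin at its underside. Leave it alone.

How it is judged:
At the end, for the whole second after the job is handed in: The bifold door is folded to at least 1.36 rad (78 of its 85 degrees) and at rest; the dropper bottle stands upright (within 0.2 rad) and it, the label roll and the timer are within 30 mm of where they were (value of joint jamb_leaf above 1.36 rad and velocity of joint jamb_leaf between -0.05 and 0.05 rad/s and distance of each of amber_dropper, label_roll, timer from where it was at the start of the episode below 0.03 m and angle between amber_dropper's own z axis and vertical below 0.2 rad); the robot touches nothing.
It fails at once if the dropper bottle was knocked over (angle between amber_dropper's own z axis and vertical above 0.7 rad).
It fails at once if the label roll was pushed off the cupboard (distance of label_roll from where it was at the start of the episode above 0.08 m).
It also fails if it takes over 72 s, if anything falls off the work surface, if the arm or the gripper's body presses on something with over 40 N, if the wrist force passes 120 N, or if a joint passes its speed limit or range.

ROBOT

A 7-joint arm with a two-finger parallel gripper is mounted at the origin on a cart in front of the work surface, level with it; the furniture and walls round the work are solid. World frame = base frame: x ahead of the robot, y to its left, z up, the work surface at z = 0. Lengths are in m, angles in rad, forces in N, time in s.
With the tool pointing down it reaches from about 0.35 to 0.9 m from the base axis. Payload 8.1 kg.
Tool frame: the origin (TCP) lies midway between the tips of the shut fingers; the grasp point (between the pads) lies 19 mm behind it; z points along the fingers, y is the line along which they close (so a half turn about z gives the same grasp; the last joint's range is limited). The gripper opens to 92 mm and grips with 3 to 60 N. Pads are 19 mm wide; open, the fingers measure 130 mm over their backs; the gripper's body (75 mm by 190 mm) begins 47 mm behind the grasp point.
Start: joints at [-0.103, 0.434, 0.025, 1.573, -0.012, 1.134, -0.075], TCP at [0.625, -0, 0.227] pointing down, gripper open.
Joint ranges: [-2.62, 2.62], [-0.44, 2.09], [-1.27, 1.32], [0.08, 2.57], [-1.32, 4.46], [0.12, 2], [-2.74, 2.74]. Speed limits (rad/s): [2.22, 2.22, 3.01, 3.01, 3.14, 3.14, 3.14].

INTERFACE

Orientations are given as a rotation vector (axis times angle).
In Python, from cell import observe, get_image, camera_model, sign_off, recognise, silhouettes gives the robot as it stands.
- The arm moves only by the tool apply_moves, never from a script. Its argument "motion" is a list of rows, each an object of numbers: "x", "y", "z": the shift along the world's x, y, z in cm; "yaw": the turn about the world's z in degrees; "hand": the opening, from -1 (shut) to 1 (fully open), so that 0 is half open. In form: [{"x": .., "y": .., "z": .., "yaw": .., "hand": ..}, ...]. A call has 1 to 10 rows; each row is the pose to reach, as a shift and turn from the pose commanded when the call began; what a row does not reach only later rows make up. A row lasts 1/8 s, in which the tool goes at most 62.5 mm and 10.7 degrees, less where a joint would pass 70% of its speed; a pose out of reach is approached as far as the arm can. A call with a gripper value outside its range is refused whole. The fingers move at their own pace and stop on an object; "newtons" is the grip in N (left out, the last holds). Time passes only in rows, so rows that repeat a pose let the fingers close. It gives the time, the measured TCP pose, the force, the opening and the grip force at its end, in the units of the state.
- observe(): the state, without advancing time (a new reading comes with each control period).
- get_image(name): name is "scene" or "side" or "wrist"; returns the picture (420x560x3 uint8, blue, green, red); there is no depth.
- camera_model(name): a dict with "camera_matrix" (3x3 intrinsics, pixels), "T" (4x4, takes a point from camera to world coordinates). Camera axes: x right, y up, looking along -z (the intrinsics and any distortion apply to the point x, -y, -z); pixel columns grow to the right and rows downward; lengths in m; the calibration is good to about 2 mm. A picture is of the moment at which its call begins: read the wrist's pose just before it. camera_model takes no time and is no camera call; for the wrist camera it gives the pose at the moment of the call.
- sign_off(): hands the job in; it is judged then, once.
Trained networks look in the newest picture that a camera, given by its name, has taken for a name from the list of things; names that differ only in an ending like _2 or _b are one class to them, and where a whole thing is asked for, a point or a joint stands for the part that bears it (a point fixed in the world has none). Each returns a list of dicts, best first, with "p" (0 to 1); they miss things now and then, are a little off and sometimes report something else, mostly with a low value. They report only what shows in the picture. A call takes as long as a camera call.
- recognise(query, camera): "rect" ([left, top, right, bottom] in pixels, round what is visible of it).
- silhouettes(query, camera): "mask" (420x560 bool, what is visible of it) and "rect" ([left, top, right, bottom] in pixels, round what is visible of it).
The state is a dict: "clock": time; "joints": joint angles; "dq": joint speeds; "joint_efforts": joint torques, N m; "position": TCP position; "ee_rot": TCP orientation; "force": force on the tool from outside, world axes, zero at the start; "ft_torque": the same for the moment, N m; "width": opening from 0.0 (shut) to 1.0 (fully open); "gripper_force": force on a finger pad.
Only numpy, scipy, OpenCV 4.12 (cv2) and the standard library are available. Lean on these libraries where they do the work, as an engineer would, in place of code of your own. Each camera call takes 0.05 s, during which the arm holds its last target. There are 200 camera calls.

## Working session

There is one attempt and no reset: what is moved stays moved. The work goes in short steps, Python scripts to look and compute and a tool call to move; the robot and the scene stay as the last step left them, time stands still between calls to the robot, and variables do not carry over. Pictures are saved under pics/ and viewed, at most 10 in all, crops included, and the job is handed in when it is done.

Besides the shell and the picture viewer there is one more tool, called after "Emit:" by a JSON object that holds its "name" and its "arguments". apply_moves: Moves the arm, as the interface text tells. Its arguments: {"type":"object","properties":{"motion":{"type":"array","items":{"type":"object","properties":{"x":{"type":"number"},"y":{"type":"number"},"z":{"type":"number"},"yaw":{"type":"number"},"hand":{"type":"number"}}}},"newtons":{"type":"number"}},"required":["motion"]}

```bash
mkdir -p pics; cat > h.py <<'E'
import numpy as np, cv2
from cell import *
def look(cam,fn=None):
    im=get_image(cam)
    if fn: cv2.imwrite('pics/'+fn,im)
    return im
def ray(cam,uv):
    m=camera_model(cam);K=np.array(m['camera_matrix']);T=np.array(m['T'])
    d=np.linalg.inv(K)@[uv[0],uv[1],1];d=T[:3,:3]@[d[0],-d[1],-d[2]]
    return T[:3,3],d
def at_z(cam,uv,z):
    o,d=ray(cam,uv);return o+d*(z-o[2])/d[2]
def proj(cam,P):
    m=camera_model(cam);K=np.array(m['camera_matrix']);T=np.array(m['T'])
    p=(np.asarray(P,float)-T[:3,3])@T[:3,:3]
    q=np.stack([p[...,0],-p[...,1],-p[...,2]],-1)@K.T
    return q[...,:2]/q[...,2:]
E
python3 - <<'E'
from h import *
a=look('scene','s0.png');b=look('side','d0.png')
cv2.imwrite('pics/sd0.png',np.vstack([a,b])[:, :] if 0 else cv2.resize(np.hstack([a,b]),(800,300)))
for c in('scene','side'):
    print(c,np.round(camera_model(c)['T'],3).tolist(),np.round(camera_model(c)['camera_matrix'],1).tolist(), [k for k in camera_model(c)])
    for q in('stain_cupboard','lock_axle','lock_case','handle_top','amber_dropper','label_roll','timer'):
        print(q,[(np.round(r['rect']).tolist(),round(r['p'],2)) for r in recognise(q,c)[:2]])
print(observe())
E
```

```text
scene [[0.696, 0.418, -0.584, -0.099], [-0.718, 0.416, -0.558, -0.777], [0.01, 0.808, 0.59, 0.762], [0.0, 0.0, 0.0, 1.0]] [[415.5, 0.0, 270.1], [0.0, 415.5, 208.5], [0.0, 0.0, 1.0]] ['camera_matrix', 'T']
stain_cupboard [([267.0, 163.0, 387.0, 321.0], 0.91)]
lock_axle [([262.0, 163.0, 386.0, 317.0], 0.73)]
lock_case [([263.0, 163.0, 388.0, 319.0], 0.84)]
handle_top [([278.0, 213.0, 334.0, 311.0], 0.93), ([264.0, 166.0, 386.0, 318.0], 0.51)]
amber_dropper [([343.0, 300.0, 365.0, 335.0], 0.73)]
label_roll [([344.0, 203.0, 375.0, 230.0], 0.87)]
timer [([162.0, 215.0, 183.0, 232.0], 0.49)]
side [[0.971, 0.126, -0.202, 0.282], [-0.238, 0.532, -0.813, -1.059], [0.006, 0.837, 0.547, 0.711], [0.0, 0.0, 0.0, 1.0]] [[451.6, 0.0, 279.6], [0.0, 451.6, 207.2], [0.0, 0.0, 1.0]] ['camera_matrix', 'T']
stain_cupboard [([258.0, 162.0, 352.0, 333.0], 0.97)]
lock_axle [([256.0, 161.0, 355.0, 333.0], 0.8)]
lock_case [([257.0, 165.0, 351.0, 333.0], 0.96)]
handle_top [([255.0, 200.0, 277.0, 265.0], 0.57)]
amber_dropper [([287.0, 314.0, 304.0, 361.0], 0.76)]
label_roll [([310.0, 209.0, 346.0, 241.0], 0.64), ([258.0, 163.0, 354.0, 334.0], 0.23)]
timer []
{'clock': 0.8, 'joints': array([-0.10260127,  0.43444887,  0.02498973,  1.57319597, -0.01157803,
        1.13401619, -0.07508606]), 'dq': array([ 0.00119493,  0.00114416, -0.00266545,  0.00049154,  0.00125432,
        0.00059259, -0.00055885]), 'joint_efforts': array([-6.80269914e-04, -6.67617559e+01,  9.83227082e-01, -3.14803576e+01,
       -6.07375056e-02,  3.22544435e-02, -1.75248437e-05]), 'position': array([ 6.25011954e-01, -2.73541457e-05,  2.26775075e-01]), 'ee_rot': array([2.22144878e+00, 2.22133544e+00, 6.45122909e-05]), 'force': array([-0.79273545,  0.18146366, -0.31451135]), 'ft_torque': array([-0.00931026,  0.04753906,  0.0111142 ]), 'gripper_force': 0.0, 'width': 1.0016973624291061}
```

View pics/s0.png

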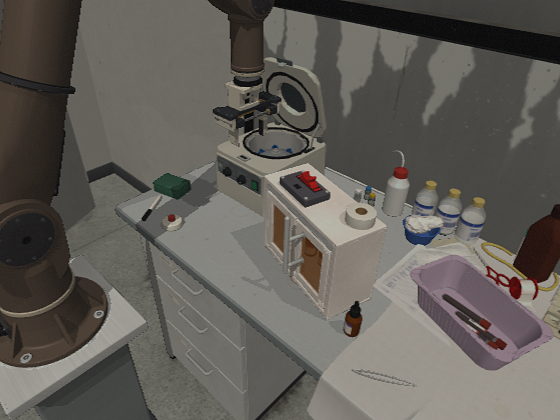

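View pics/d0.png

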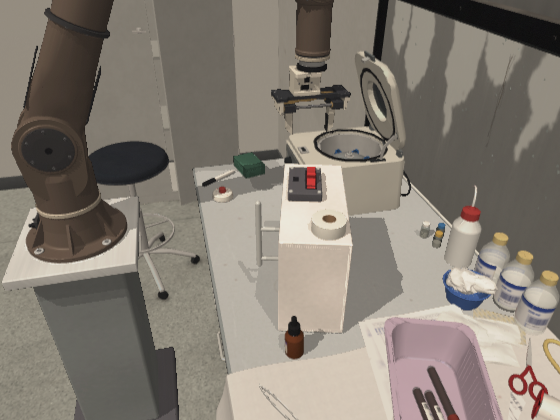

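The cupboard faces the robot: in the scene view its top spans about (264,168)–(384,232), with the red wheel near (310,180), the bar near (294,240) and the dropper at (353,320). The timer is well clear at (173,222). Next I fit the cupboard pose to its silhouette in both views.

```bash
cat > fit.py <<'E'
from h import *
from scipy.optimize import minimize
def W(p,P):
    c,s=np.cos(p[2]),np.sin(p[2]);P=np.asarray(P,float)
    return np.stack([p[0]+c*P[...,0]-s*P[...,1],p[1]+s*P[...,0]+c*P[...,1],P[...,2]],-1)
box=[[x,y,z] for x in(0,.13) for y in(-.148,.148) for z in(0,.23)]
E
python3 - <<'E'
from fit import *
ims={c:look(c) for c in('scene','side')}
M={}
for c in ims:
    s=silhouettes('stain_cupboard',c)[0]; M[c]=np.array(s['mask']); print(c,s['p'],M[c].sum())
    M[c]=cv2.resize(M[c].astype(np.uint8),None,fx=2,fy=2,interpolation=0)
def hull(p,c):
    h=np.zeros((840,1120),np.uint8);q=proj(c,W(p,box))*2+.5
    cv2.fillConvexPoly(h,cv2.convexHull(np.round(q*16).astype(np.int32)),1,shift=4);return h
def cost(p):
    return sum(1-(hull(p,c)&M[c]).sum()/(hull(p,c)|M[c]).sum() for c in M)
best=min((minimize(cost,[x,y,a],method='Nelder-Mead',options=dict(initial_simplex=[[x,y,a],[x+.03,y,a],[x,y+.03,a],[x,y,a+.1]])) for x in(.6,.68) for y in(-.15,-.05) for a in(-.3,0,.3)),key=lambda r:r.fun)
p=best.x;print(p,best.fun);np.save('p.npy',p)
out=[]
for c,(u,v) in(('scene',(250,150)),('side',(210,145))):
    im=cv2.resize(ims[c][v:v+200,u:u+133],None,fx=3,fy=3,interpolation=cv2.INTER_CUBIC)
    q=(proj(c,W(p,box))-[u,v]+.5)*3
    for i in range(8):
        for j in range(i):
            if bin(i^j).count('1')==1: cv2.line(im,tuple(map(int,q[i])),tuple(map(int,q[j])),(0,255,0),1)
    for P in([.058,.04,.235],[.058,.04,.25],[-.045,-.036,.215],[-.045,-.036,.242],[.018,.13,.23]):
        x=(proj(c,W(p,P))-[u,v]+.5)*3;cv2.circle(im,tuple(map(int,x)),3,(255,0,255),-1)
    out.append(im)
cv2.imwrite('pics/f.png',np.hstack(out))
for q in('amber_dropper','timer','label_roll'):
    r=[a for a in recognise(q,'scene')]
    if r: r=r[0]['rect'];print(q,at_z('scene',[(r[0]+r[2])/2,r[3]-4],.23 if q=='label_roll' else 0))
E
```

```text
scene 0.79 12274
side 0.9 10881Traceback (most recent call last):
  File "<stdin>", line 12, in <module>
  File "<stdin>", line 12, in <genexpr>
    res = _minimize_neldermead(fun, x0, args, callback, bounds=bounds,
                               **options)
    fxr = func(xr)
    fx = function(np.copy(x), *(wrapper_args + args))
  File "<stdin>", line 11, in cost
  File "<stdin>", line 11, in <genexpr>
  File "<stdin>", line 8, in hull
  File "h.py", line 14, in proj
    m=camera_model(cam);K=np.array(m['camera_matrix']);T=np.array(m['T'])
ValueError: time passes only in moves, steps and waits
```

```bash
cat >> h.py <<'E'
import cell
_c={}
def camera_model(n):
    if n=='wrist': return cell.camera_model(n)
    if n not in _c: _c[n]=cell.camera_model(n)
    return _c[n]
E
cat > run1.py <<'E'
from fit import *
ims={c:look(c) for c in('scene','side')}
M={}
for c in ims:
    s=silhouettes('stain_cupboard',c)[0]; M[c]=np.array(s['mask']); print(c,s['p'],M[c].sum())
    M[c]=cv2.resize(M[c].astype(np.uint8),None,fx=2,fy=2,interpolation=0)
def hull(p,c):
    h=np.zeros((840,1120),np.uint8);q=proj(c,W(p,box))*2+.5
    cv2.fillConvexPoly(h,cv2.convexHull(np.round(q*16).astype(np.int32)),1,shift=4);return h
def cost(p):
    return sum(1-(hull(p,c)&M[c]).sum()/(hull(p,c)|M[c]).sum() for c in M)
best=min((minimize(cost,[x,y,a],method='Nelder-Mead',options=dict(initial_simplex=[[x,y,a],[x+.03,y,a],[x,y+.03,a],[x,y,a+.1]])) for x in(.6,.68) for y in(-.15,-.05) for a in(-.3,0,.3)),key=lambda r:r.fun)
p=best.x;print(p,best.fun);np.save('p.npy',p)
out=[]
for c,(u,v) in(('scene',(250,150)),('side',(230,145))):
    im=cv2.resize(ims[c][v:v+200,u:u+133],None,fx=3,fy=3,interpolation=cv2.INTER_CUBIC)
    q=(proj(c,W(p,box))-[u,v]+.5)*3
    for i in range(8):
        for j in range(i):
            if bin(i^j).count('1')==1: cv2.line(im,tuple(map(int,q[i])),tuple(map(int,q[j])),(0,255,0),1)
    for P in([.058,.04,.235],[.058,.04,.25],[-.045,-.036,.215],[-.045,-.036,.242],[.018,.13,.23]):
        x=(proj(c,W(p,P))-[u,v]+.5)*3;cv2.circle(im,tuple(map(int,x)),3,(255,0,255),-1)
    out.append(im)
cv2.imwrite('pics/f.png',np.hstack(out))
for q in('amber_dropper','timer','label_roll'):
    r=[a for a in recognise(q,'scene')]
    if r: r=r[0]['rect'];print(q,at_z('scene',[(r[0]+r[2])/2,r[3]-4],.23 if q=='label_roll' else 0))
E
python3 run1.py
```

```text
scene 0.69 12166
side 0.95 10721
[ 0.47334553 -0.30678985 -0.28871884] 0.23909408952529076
amber_dropper [ 0.45496406 -0.5110103   0.        ]
timer [0.38346457 0.0767268  0.        ]
label_roll [ 0.51132296 -0.45218936  0.23      ]
```

View pics/f.png

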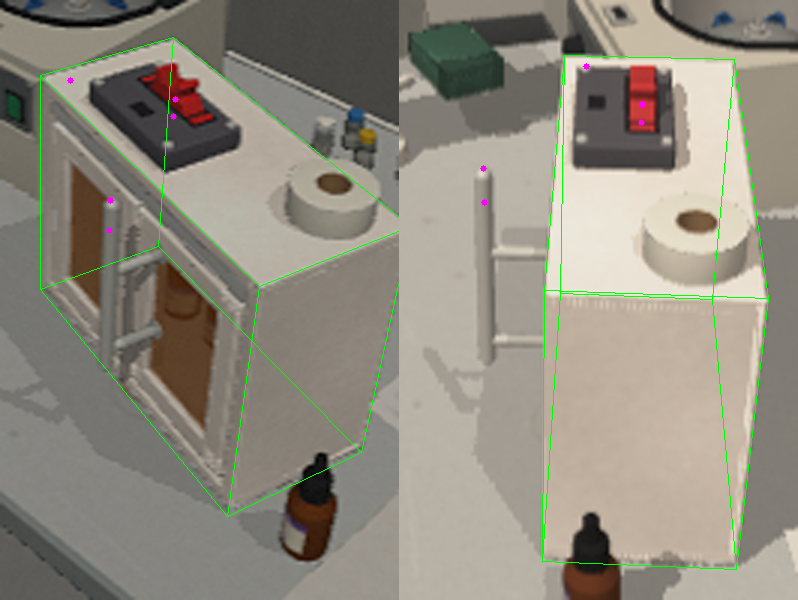

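The fit lies on the box edges, and the projected bar top and wheel land on the real ones. The cupboard is at (0.473, −0.307) with yaw −0.289. I'll move the closed fingers above the start point to the right of the wheel.

Emit:
{"name": "apply_moves", "arguments": {"motion": [{"z": 5,"hand": -1},{"z": 10,"hand": -1},{"x": -3,"y": -5,"z": 10,"yaw": -4,"hand": -1},{"x": -5,"y": -10,"z": 10,"yaw": -8,"hand": -1},{"x": -7,"y": -16,"z": 10,"yaw": -12,"hand": -1},{"x": -8.5,"y": -22,"z": 10,"yaw": -16.5,"hand": -1},{"x": -9.8,"y": -28,"z": 10,"yaw": -16.5,"hand": -1},{"x": -9.8,"y": -32.8,"z": 10,"yaw": -16.5,"hand": -1},{"x": -9.8,"y": -32.8,"z": 10,"yaw": -16.5,"hand": -1},{"x": -9.8,"y": -32.8,"z": 10,"yaw": -16.5,"hand": -1}]}}

```text
schema error: expected keys x, y, z, yaw, hand
```

```bash
python3 - <<'E'
from fit import *
p=np.load('p.npy')
o=observe();print(o['clock'],o['position'],o['ee_rot'],o['width'],o['force'])
im=look('wrist');m=camera_model('wrist');print(np.round(m['T'],3).tolist())
for P in([.058,.04,.275],[.033,.04,.25],[-.045,-.036,.242],[0,.148,.23],[0,-.148,.23],[.058-.034,.04+.056,.25],[.058+.034,.04+.056,.25],[.058-.034,.04-.056,.25]):
    x=proj('wrist',W(p,P));print(P,x.round());cv2.circle(im,tuple(map(int,x)),3,(255,0,255),-1)
s=look('scene')[150:240,250:390];s=cv2.resize(s,(560,360),interpolation=cv2.INTER_CUBIC)
cv2.imwrite('pics/w1.png',cv2.resize(np.vstack([im,s]),(430,598)))
E
```

```text
1.35 [6.25023327e-01 2.04123201e-06 2.26756698e-01] [2.22147638e+00 2.22136395e+00 9.98663266e-05] 0.9994241824376738 [-0.16690455 -0.16082891 -0.39081453]
[[1.0, -0.0, 0.0, 0.625], [0.0, 0.955, 0.297, 0.081], [-0.0, -0.297, 0.955, 0.385], [0.0, 0.0, 0.0, 1.0]]
[0.058, 0.04, 0.275] [158. 672.]
[0.033, 0.04, 0.25] [137. 611.]
[-0.045, -0.036, 0.242] [ 33. 631.]
[0, 0.148, 0.23] [127. 476.]
[0, -0.148, 0.23] [ 83. 680.]
[0.024, 0.096, 0.25] [137. 565.]
[0.092, 0.096, 0.25] [231. 581.]
[0.024, -0.016, 0.25] [115. 647.]
```

View pics/w1.png

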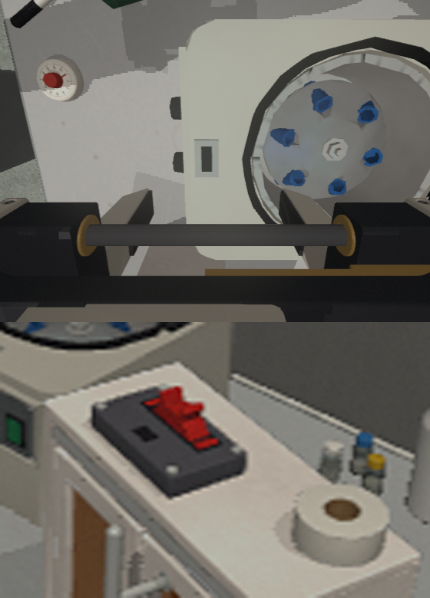

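The move was refused because every row needs all five keys, so the wrist picture still shows the start pose over the centrifuge. The scene crop shows three red ridges above the case. I'm resending with all keys.

Emit:
{"name": "apply_moves", "arguments": {"motion": [{"x": 0,"y": 0,"z": 5,"yaw": 0,"hand": -1},{"x": 0,"y": 0,"z": 10,"yaw": 0,"hand": -1},{"x": -3,"y": -5,"z": 10,"yaw": -4,"hand": -1},{"x": -5,"y": -10,"z": 10,"yaw": -8,"hand": -1},{"x": -7,"y": -16,"z": 10,"yaw": -12,"hand": -1},{"x": -8.5,"y": -22,"z": 10,"yaw": -16.5,"hand": -1},{"x": -9.8,"y": -28,"z": 10,"yaw": -16.5,"hand": -1},{"x": -9.8,"y": -32.8,"z": 10,"yaw": -16.5,"hand": -1},{"x": -9.8,"y": -32.8,"z": 10,"yaw": -16.5,"hand": -1},{"x": -9.8,"y": -32.8,"z": 10,"yaw": -16.5,"hand": -1}]}}

```text
clock: 2.7
position: [0.5273, -0.3273, 0.3265]
ee_rot: [-2.516, -1.88, -0.001]
force: [1.2, 0.3, -0.4]
width: 0.011
gripper_force: 0.0
```

```bash
python3 - <<'E'
from fit import *
p=np.load('p.npy')
o=observe();print(o['clock'],o['position'],o['ee_rot'],o['width'],o['force'])
im=look('wrist')
for P in([.058,.04,.275],[.033,.04,.25],[-.045,-.036,.242],[0,.148,.23],[0,-.148,.23],[.058-.034,.04+.056,.25],[.058+.034,.04+.056,.25],[.058-.034,.04-.056,.25]):
    x=proj('wrist',W(p,P));cv2.circle(im,tuple(map(int,x)),2,(255,0,255),-1)
s=look('scene')[130:240,250:390];s=cv2.resize(s,(560,440),interpolation=cv2.INTER_CUBIC)
cv2.imwrite('pics/w2.png',cv2.resize(np.vstack([im,s]),(390,598)))
E
```

```text
2.7 [ 0.52725002 -0.32725834  0.32653221] [-2.51639267e+00 -1.87961499e+00 -7.32562703e-04] 0.010501046972579267 [ 1.16009003  0.2687005  -0.40570371]
```

View pics/w2.png

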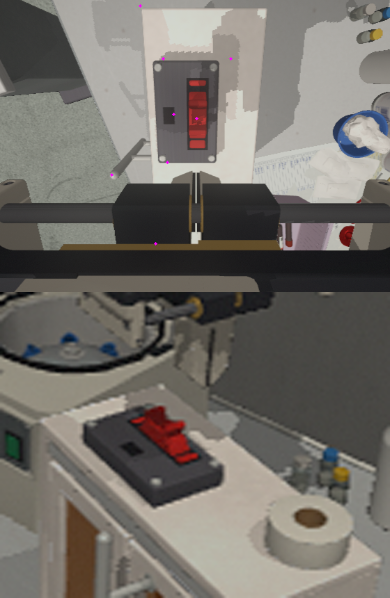

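In the wrist view the predicted axle top (197,118) sits on the red wheel, and the bar-top dot (112,174) sits on the bar. The case is simply centred about 10 mm in front of the axle, so the pose holds. Next is the first stroke: go down on the right side, then sweep left.

Emit:
{"name": "apply_moves", "arguments": {"motion": [{"x": 0,"y": 0,"z": -3.5,"yaw": 0,"hand": -1},{"x": 0,"y": 0,"z": -5.75,"yaw": 0,"hand": -1},{"x": 0.3,"y": 1.0,"z": -5.75,"yaw": 0,"hand": -1},{"x": 0.57,"y": 1.9,"z": -5.75,"yaw": 0,"hand": -1},{"x": 0.8,"y": 2.7,"z": -5.75,"yaw": 0,"hand": -1},{"x": 1.04,"y": 3.5,"z": -5.75,"yaw": 0,"hand": -1},{"x": 1.28,"y": 4.3,"z": -5.75,"yaw": 0,"hand": -1},{"x": 1.5,"y": 5.0,"z": -5.75,"yaw": 0,"hand": -1},{"x": 1.7,"y": 5.7,"z": -5.75,"yaw": 0,"hand": -1},{"x": 1.8,"y": 6.0,"z": -5.75,"yaw": 0,"hand": -1}]}}

```text
clock: 4.05
position: [0.5456, -0.2667, 0.2694]
ee_rot: [-2.516, -1.881, -0.001]
force: [-0.2, -1.4, 2.8]
width: 0.008
gripper_force: 1.2
```

Emit:
{"name": "apply_moves", "arguments": {"motion": [{"x": 0,"y": 0,"z": 2.5,"yaw": 0,"hand": -1},{"x": -1.8,"y": -6.0,"z": 2.5,"yaw": 0,"hand": -1},{"x": -1.8,"y": -6.0,"z": 1,"yaw": 0,"hand": -1},{"x": -1.8,"y": -6.0,"z": 0,"yaw": 0,"hand": -1},{"x": -1.5,"y": -5,"z": 0,"yaw": 0,"hand": -1},{"x": -1.2,"y": -4,"z": 0,"yaw": 0,"hand": -1},{"x": -0.9,"y": -3,"z": 0,"yaw": 0,"hand": -1},{"x": -0.6,"y": -2,"z": 0,"yaw": 0,"hand": -1},{"x": -0.3,"y": -1,"z": 0,"yaw": 0,"hand": -1},{"x": 0,"y": 0,"z": 0,"yaw": 0,"hand": -1}]}}

```text
clock: 5.3
position: [0.5456, -0.2669, 0.2696]
ee_rot: [2.517, 1.88, 0.001]
force: [0.1, -1.1, 1.5]
width: 0.006
gripper_force: 1.0
```

Emit:
{"name": "apply_moves", "arguments": {"motion": [{"x": 0,"y": 0,"z": 2.5,"yaw": 0,"hand": -1},{"x": -1.8,"y": -6.0,"z": 2.5,"yaw": 0,"hand": -1},{"x": -1.8,"y": -6.0,"z": 1,"yaw": 0,"hand": -1},{"x": -1.8,"y": -6.0,"z": 0,"yaw": 0,"hand": -1},{"x": -1.5,"y": -5,"z": 0,"yaw": 0,"hand": -1},{"x": -1.2,"y": -4,"z": 0,"yaw": 0,"hand": -1},{"x": -1.05,"y": -3.5,"z": 0,"yaw": 0,"hand": -1},{"x": -0.9,"y": -3,"z": 0,"yaw": 0,"hand": -1},{"x": -0.75,"y": -2.5,"z": 0,"yaw": 0,"hand": -1},{"x": -0.75,"y": -2.5,"z": 0,"yaw": 0,"hand": -1}]}}

```text
clock: 6.55
position: [0.5339, -0.3047, 0.27]
ee_rot: [2.517, 1.86, -0.017]
force: [-5.3, -34.5, -8.2]
width: 0.004
gripper_force: 17.1
```

The finger meets 35 N right at first contact, so the wheel may already be at its stop. I'm backing off to look.

Emit:
{"name": "apply_moves", "arguments": {"motion": [{"x": -1.05,"y": -3.5,"z": 0,"yaw": 0,"hand": -1},{"x": -1.05,"y": -3.5,"z": 5,"yaw": 0,"hand": -1},{"x": -1.05,"y": -3.5,"z": 6,"yaw": 0,"hand": -1}]}}

```text
clock: 6.92
position: [0.5288, -0.3278, 0.3331]
ee_rot: [2.513, 1.878, 0.005]
force: [0.9, 0.7, -0.8]
width: -0.0
gripper_force: 0.0
```

```bash
python3 - <<'E'
from fit import *
print({k:observe()[k] for k in('position','force')})
im=look('wrist','w3.png')[60:260,180:360]
s=look('scene')[150:230,260:350];d=look('side')[155:215,270:340]
cv2.imwrite('pics/c3.png',np.hstack([cv2.resize(x,(260*1,int(260*x.shape[0]/x.shape[1])) ,interpolation=cv2.INTER_CUBIC)[:220] if 0 else cv2.resize(x,(265,290),interpolation=cv2.INTER_CUBIC) for x in(im,s,d)]))
E
```

```text
{'position': array([ 0.52877395, -0.32782316,  0.33312874]), 'force': array([ 0.90804304,  0.709544  , -0.8044383 ])}
```

View pics/c3.png

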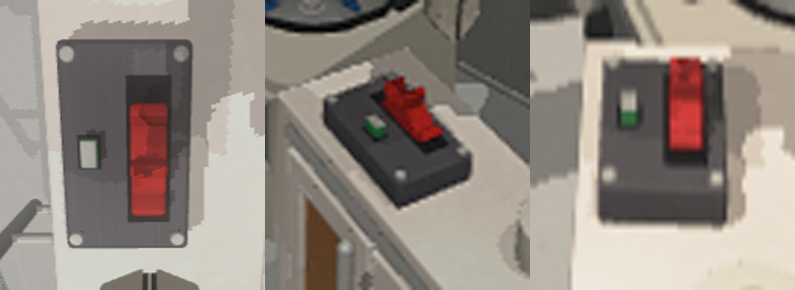

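The bolt's green-banded end now stands out of the pin hole in all three crops (about (89,153), (375,125) and (628,105)). So it is drawn and the wheel is at its stop. Next I work out the grasp of the bar and the fold path.

```bash
python3 - <<'E'
from fit import *
print(observe()['joints'].round(2))
p=np.load('p.npy')
b0=W(p,[-.045,-.036,.196]);print('bar',b0)
for a in list(np.arange(0,1.5,.15))+[1.48,1.52]:
    P=[.018-.094*np.sin(a)-.063*np.cos(a),.130-.166*np.cos(a)-.063*np.sin(a),.196]
    print(round(a,2),((W(p,P)-b0)*100).round(2)[:2])
E
```

```text
[ 0.32  0.37  0.22  1.44 -0.08  1.35  0.26]
bar [ 0.41995803 -0.3284872   0.196     ]
0.0 [ 0. -0.]
0.15 [-1.49 -0.34]
0.3 [-2.71 -0.36]
0.45 [-3.63 -0.06]
0.6 [-4.22  0.57]
0.75 [-4.48  1.5 ]
0.9 [-4.39  2.71]
1.05 [-3.96  4.18]
1.2 [-3.21  5.87]
1.35 [-2.13  7.75]
1.48 [-0.97  9.49]
1.52 [-0.57 10.04]
```

Emit:
{"name": "apply_moves", "arguments": {"motion": [{"x": -2,"y": 0,"z": 0,"yaw": -10,"hand": 0.2},{"x": -5,"y": 0,"z": 0,"yaw": -20,"hand": 0.2},{"x": -8,"y": 0,"z": 0,"yaw": -30,"hand": 0.2},{"x": -10.7,"y": 0,"z": 0,"yaw": -40,"hand": 0.2},{"x": -10.7,"y": 0,"z": 0,"yaw": -50,"hand": 0.2},{"x": -10.7,"y": 0,"z": 0,"yaw": -60,"hand": 0.2},{"x": -10.7,"y": 0,"z": 0,"yaw": -70,"hand": 0.2},{"x": -10.7,"y": 0,"z": 0,"yaw": -80,"hand": 0.2},{"x": -10.7,"y": 0,"z": 0,"yaw": -90,"hand": 0.2},{"x": -10.7,"y": 0,"z": 0,"yaw": -90,"hand": 0.2}]}}

```text
clock: 8.32
position: [0.42, -0.327, 0.3281]
ee_rot: [-3.109, 0.447, 0.003]
force: [0.5, 0.6, -0.6]
width: 0.601
gripper_force: 0.0
```

```bash
python3 - <<'E'
from fit import *
p=np.load('p.npy')
o=observe();print({k:o[k] for k in('clock','position','ee_rot','joints','width')})
s=look('scene')[110:320,240:400].copy();d=look('side')[110:320,200:360].copy();w=look('wrist')
for im,c,o in((s,'scene',(240,110)),(d,'side',(200,110)),(w,'wrist',(0,0))):
    for z in(.242,.196):
        x=proj(c,W(p,[-.045,-.036,z]))-o;cv2.circle(im,tuple(map(int,x)),1,(255,0,255),-1)
cv2.imwrite('pics/g.png',np.hstack([cv2.resize(x,(265,347),interpolation=cv2.INTER_CUBIC) for x in(s,d,w)]))
E
```

```text
{'clock': 8.325, 'position': array([ 0.41995913, -0.32697472,  0.32812395]), 'ee_rot': array([-3.10892630e+00,  4.47330433e-01,  2.81884883e-03]), 'joints': array([ 0.16701163,  0.21567741,  0.49303475,  1.66588212, -0.10534443,
        1.28844644, -1.17662733]), 'width': 0.6010424437475275}
```

View pics/g.png

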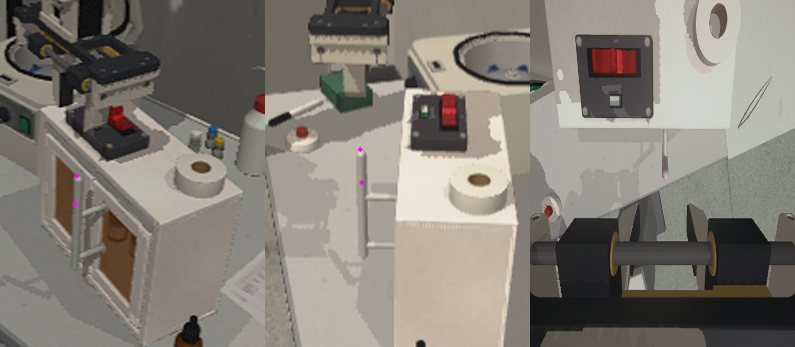

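The bar lies midway between the open fingers in the wrist view (column 665), and the side view shows the fingers straight above the bar top (360,150). I'll descend and grip.

Emit:
{"name": "apply_moves", "arguments": {"motion": [{"x": 0,"y": 0,"z": -4,"yaw": 0,"hand": 0.2},{"x": 0,"y": 0,"z": -8,"yaw": 0,"hand": 0.2},{"x": 0,"y": 0,"z": -11,"yaw": 0,"hand": 0.2},{"x": 0,"y": 0,"z": -13.3,"yaw": 0,"hand": 0.2},{"x": 0,"y": 0,"z": -13.3,"yaw": 0,"hand": -1},{"x": 0,"y": 0,"z": -13.3,"yaw": 0,"hand": -1},{"x": 0,"y": 0,"z": -13.3,"yaw": 0,"hand": -1},{"x": 0,"y": 0,"z": -13.3,"yaw": 0,"hand": -1}], "newtons": 20}}

```text
clock: 9.48
position: [0.4204, -0.3282, 0.197]
ee_rot: [3.109, -0.45, 0.002]
force: [-0.7, 0.0, 0.6]
width: 0.212
gripper_force: 0.0
```

Emit:
{"name": "apply_moves", "arguments": {"motion": [{"x": 0,"y": 0,"z": 0,"yaw": 0,"hand": -1},{"x": 0,"y": 0,"z": 0,"yaw": 0,"hand": -1},{"x": 0,"y": 0,"z": 0,"yaw": 0,"hand": -1}], "newtons": 20}}

```text
clock: 9.85
position: [0.4196, -0.3307, 0.197]
ee_rot: [3.105, -0.453, 0.002]
force: [-1.5, -8.3, -0.6]
width: 0.125
gripper_force: 20.0
```

The bar is gripped: 11.5 mm opening, 20 N. I'll pull gently along the fold arc first, with a 3 mm correction toward −y.

Emit:
{"name": "apply_moves", "arguments": {"motion": [{"x": 0,"y": -0.3,"z": 0,"yaw": 0,"hand": -1},{"x": -0.7,"y": -0.5,"z": 0,"yaw": 0,"hand": -1},{"x": -1.5,"y": -0.6,"z": 0,"yaw": 0,"hand": -1},{"x": -2.1,"y": -0.65,"z": 0,"yaw": 0,"hand": -1},{"x": -2.7,"y": -0.65,"z": 0,"yaw": 0,"hand": -1},{"x": -3.2,"y": -0.5,"z": 0,"yaw": 0,"hand": -1},{"x": -3.6,"y": -0.35,"z": 0,"yaw": 0,"hand": -1},{"x": -3.6,"y": -0.35,"z": 0,"yaw": 0,"hand": -1}]}}

```text
clock: 10.85
position: [0.3853, -0.3327, 0.1969]
ee_rot: [3.107, -0.45, 0.005]
force: [3.1, -4.7, -2.9]
width: 0.126
gripper_force: 20.0
```

Emit:
{"name": "apply_moves", "arguments": {"motion": [{"x": -0.35,"y": 0.25,"z": 0,"yaw": 0,"hand": -1},{"x": -0.6,"y": 0.6,"z": 0,"yaw": 0,"hand": -1},{"x": -0.75,"y": 1.1,"z": 0,"yaw": 0,"hand": -1},{"x": -0.85,"y": 1.55,"z": 0,"yaw": 0,"hand": -1},{"x": -0.85,"y": 2.15,"z": 0,"yaw": 0,"hand": -1},{"x": -0.75,"y": 2.75,"z": 0,"yaw": 0,"hand": -1},{"x": -0.55,"y": 3.5,"z": 0,"yaw": 0,"hand": -1},{"x": -0.3,"y": 4.25,"z": 0,"yaw": 0,"hand": -1},{"x": 0.05,"y": 5.1,"z": 0,"yaw": 0,"hand": -1},{"x": 0.4,"y": 5.9,"z": 0,"yaw": 0,"hand": -1}]}}

```text
clock: 12.1
position: [0.3886, -0.274, 0.197]
ee_rot: [3.107, -0.452, 0.004]
force: [2.1, -7.0, -0.6]
width: 0.126
gripper_force: 20.0
```

Emit:
{"name": "apply_moves", "arguments": {"motion": [{"x": 0.5,"y": 0.95,"z": 0,"yaw": 0,"hand": -1},{"x": 1.1,"y": 1.9,"z": 0,"yaw": 0,"hand": -1},{"x": 1.6,"y": 2.7,"z": 0,"yaw": 0,"hand": -1},{"x": 2.0,"y": 3.25,"z": 0,"yaw": 0,"hand": -1},{"x": 2.25,"y": 3.65,"z": 0,"yaw": 0,"hand": -1},{"x": 2.45,"y": 3.9,"z": 0,"yaw": 0,"hand": -1},{"x": 2.45,"y": 3.9,"z": 0,"yaw": 0,"hand": -1}]}}

```text
clock: 12.98
position: [0.4127, -0.2366, 0.1971]
ee_rot: [3.105, -0.453, 0.004]
force: [-1.5, -11.3, 0.7]
width: 0.131
gripper_force: 20.0
```

```bash
python3 - <<'E'
from fit import *
from scipy.optimize import minimize_scalar
p=np.load('p.npy');x=observe()['position']
f=lambda a:W(p,[.018-.094*np.sin(a)-.063*np.cos(a),.130-.166*np.cos(a)-.063*np.sin(a),.196])
r=minimize_scalar(lambda a:np.hypot(*(f(a)-x)[:2]),bounds=(1,1.7),method='bounded');print(r.x,r.fun)
s=look('scene')[110:330,200:400];d=look('side')[110:330,200:400]
cv2.imwrite('pics/e.png',np.hstack([cv2.resize(x,(395,435),interpolation=cv2.INTER_CUBIC) for x in(s,d)]))
E
```

```text
1.4737220234541186 0.003772176588680348
```

View pics/e.png

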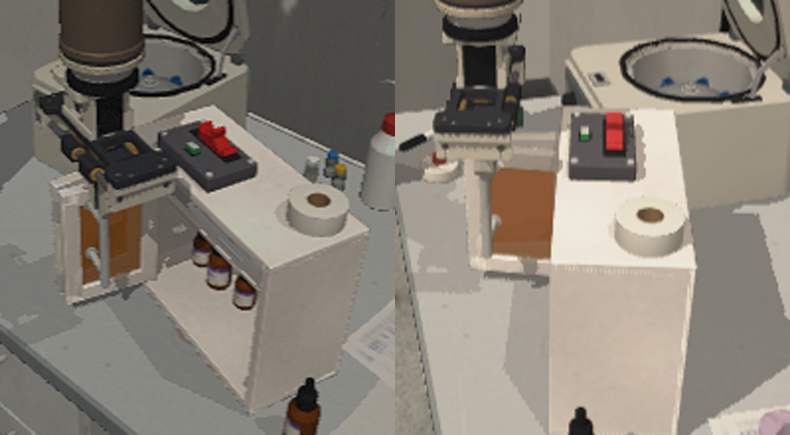

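The door shows folded at the left, with the bottles exposed; the bar position gives about 1.47 rad. The dropper, label roll and timer are undisturbed. I'll open only a little, since the leaf is close, and lift clear.

Emit:
{"name": "apply_moves", "arguments": {"motion": [{"x": 0,"y": -0.2,"z": 0,"yaw": 0,"hand": -0.42},{"x": 0,"y": -0.2,"z": 0,"yaw": 0,"hand": -0.42},{"x": 0,"y": -0.2,"z": 0,"yaw": 0,"hand": -0.42},{"x": 0,"y": -0.2,"z": 0,"yaw": 0,"hand": -0.42},{"x": 0,"y": -0.2,"z": 1.5,"yaw": 0,"hand": -0.42},{"x": 0,"y": -0.2,"z": 4,"yaw": 0,"hand": -0.42},{"x": 0,"y": -0.2,"z": 8,"yaw": 0,"hand": -0.42},{"x": 0,"y": -0.2,"z": 13,"yaw": 0,"hand": -0.42},{"x": 0,"y": -0.2,"z": 15,"yaw": 0,"hand": -0.42},{"x": 0,"y": -0.2,"z": 15,"yaw": 0,"hand": -0.42}]}}

```text
clock: 14.32
position: [0.4132, -0.236, 0.3484]
ee_rot: [3.108, -0.451, 0.006]
force: [0.3, -0.5, 0.2]
width: 0.289
gripper_force: 0.0
```

```bash
python3 - <<'E'
from fit import *
p=np.load('p.npy');o=observe();print(o['position'],o['force'],o['width'])
out=[]
for c,(u,v) in(('scene',(150,110)),('side',(180,110))):
    im=look(c)
    for a,col in((1.36,(0,0,255)),(1.48,(0,255,0))):
        x=proj(c,W(p,[.018-.094*np.sin(a)-.063*np.cos(a),.130-.166*np.cos(a)-.063*np.sin(a),.242]));cv2.circle(im,tuple(map(int,x)),1,col,-1)
    out.append(cv2.resize(im[v:v+240,u:u+240],(395,395),interpolation=cv2.INTER_CUBIC))
    for q in('amber_dropper','label_roll','timer'): print(c,q,[np.round(r['rect']) for r in recognise(q,c)[:1]])
cv2.imwrite('pics/z.png',np.hstack(out))
E
```

```text
[ 0.4132119  -0.23598501  0.3484288 ] [ 0.315803   -0.45577637  0.24025905] 0.28880877625966794
scene amber_dropper [array([344., 301., 364., 336.])]
scene label_roll [array([344., 204., 373., 231.])]
scene timer [array([162., 219., 183., 232.])]
side amber_dropper [array([284., 317., 302., 362.])]
side label_roll [array([312., 207., 348., 242.])]
side timer [array([213., 184., 233., 203.])]
```

View pics/z.png

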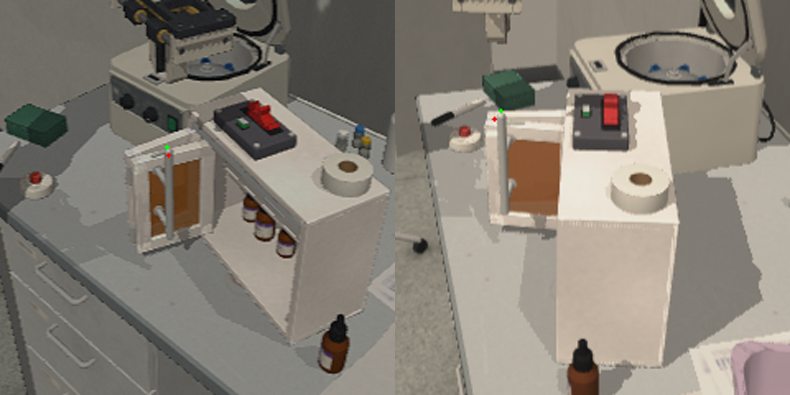

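The bar top sits at the 1.48 rad mark (side view about (501,112)), the leaves are folded, the gripper is clear and the loose things have not moved. I'm handing in.

```bash
python3 -c "from cell import *;print(sign_off())"
```

```text
the job is handed in; nothing more can be done
None
```

The bolt is drawn and the bifold door is folded to about 1.47 rad by my camera estimate; the dropper bottle, label roll and timer stayed put, and I handed in at about 14.6 s with the gripper clear, though one push at the wheel's stop reached about 35 N, above the 12–20 N stated as harmless.

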